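# Line up the spice shakers by height on the rail

### The arm

A 6-joint arm with a two-finger parallel gripper is mounted at the origin on the work surface; the furniture and walls round the work are solid. World frame = base frame: x ahead of the robot, y to its left, z up, the work surface at z = 0. Lengths are in m, angles in rad, forces in N, time in s.
With the tool pointing down it reaches from about 0.425 to 0.925 m from the base axis. Payload 12.5 kg.
Tool frame: the origin (TCP) lies at the very end of the fingers, on their centre line; the grasp point (between the pads) lies 19 mm behind it; x points along the fingers, y is the direction in which the jaws open and shut, and the axes are right-handed (so a half turn about x gives the same grasp; the last joint's range is limited). The gripper opens to 85 mm and grips with 20 to 120 N. Pads are 22 mm wide; open, the fingers measure 114 mm over their backs; the gripper's body (76 mm by 85 mm) begins 54 mm behind the grasp point. The pads swing forward as they close: fully open they stand 13 mm farther back than shut.
Start: joints at [-1.273, 0.491, 1.559, -0, 1.092, -0.106], TCP at [0.246, -0.575, 0.208] pointing down, gripper open.
Joint ranges: [-3.1, 3.1], [-0.84, 2.19], [0.05, 2.79], [-1.13, 4.28], [0.06, 2.93], [-2.69, 2.69]. Speed limits (rad/s): [2.22, 2.22, 2.79, 3.14, 3.14, 3.14].

### API

Orientations are given as a rotation vector (axis times angle).
In Python, from workcell import monitor, camera, camera_params, order, models gives the robot as it stands.
- The arm moves only by the tool play_rows, never from a script. Its argument "moves" is a list of rows, each an object with "slide": the shift along the tool's x, y, z in cm, a list of three; "rot": the turn, a rotation vector about the tool's x, y, z in degrees, a list of three; "claw": the finger opening in cm, from 0 to 8.54. In form: [{"slide": [tx, ty, tz], "rot": [rx, ry, rz], "claw": claw}, ...]. A call has 1 to 8 rows; each row shifts and turns the commanded pose from where the row before left it, along the tool's axes as they then stand; what a row does not reach is not made up. A row lasts 1/8 s, in which the tool goes at most 62.5 mm and 10.7 degrees, less where a joint would pass 70% of its speed; a pose out of reach is approached as far as the arm can. A call is refused whole if a number of a shift passes 6.25 or a number of a turn 10.7, either way. A call with a gripper value outside its range is refused whole. The fingers move at their own pace and stop on an object; "newtons" is the grip in N (left out, the last holds). Time passes only in rows, so rows that do not move let the fingers close. It gives the time, the measured TCP pose, the force and the opening at its end, in the units of the state.
- monitor.state(): the state, without advancing time (a new reading comes with each control period).
- camera(name): name is "scene" or "top"; returns (picture, depth): 384x512x3 uint8, blue, green, red; 384x512 float32, m along the optical axis (not along the pixel's ray), 0 where there is no reading.
- camera_params(name): a dict with "fx", "fy", "cx", "cy" (pixels), "D" ([k1, k2, p1, p2, k3] as OpenCV has them; the pictures are not rectified), "R" (3x3) and "t" (3): a world point X has camera coordinates R X + t. Camera axes: x right, y down, z forward; pixel columns grow to the right and rows downward; lengths in m; the calibration is good to about 2 mm. A picture is of the moment at which its call begins. camera_params takes no time and is no camera call.
- order.close_job(): hands the job in, once; it reports no verdict.
Trained networks look in the newest picture that a camera, given by its name, has taken for a name from the list of things; names that differ only in an ending like _2 or _b are one class to them, and where a whole thing is asked for, a point or a joint stands for the part that bears it (a point fixed in the world has none). Each returns a list of dicts, best first, with "conf" (0 to 1); they miss things now and then, are a little off and sometimes report something else, mostly with a low value. They report only what shows in the picture. A call takes as long as a camera call. They do not tell look-alikes from the thing itself.
- models.search_frame(target, camera): "xy" ([column, row] as shares, 0 to 1, of the picture: columns of its width, rows of its height, amid what is visible of it).
The state is a dict: "time": time; "joints": joint angles; "joint_vel": joint speeds; "effort": joint torques, N m; "position": TCP position; "tool_rot": TCP orientation; "contact_force": force on the tool from outside, world axes, zero at the start; "moment": the same for the moment, N m; "grip_width": opening from 0.0 (shut) to 1.0 (fully open).
Only numpy, scipy, OpenCV 4.12 (cv2) and the standard library are available. Lean on these libraries where they do the work, as an engineer would, in place of code of your own. Each camera call takes 0.05 s, during which the arm holds its last target. There are 200 camera calls.

### The job

Line up the four steel shakers on the wooden rail in order of height, the tallest next to the blue end block and getting shorter towards the white end block. Stand each one upright and centred on its own black pad, let go of it, and do not tip any of them over on the way.

Things in the scene. Friction and masses are not known exactly. Their poses are not given: they have to be found in the camera images.
- shaker_a_center (a point): tallest of four upright steel shakers: a plain round cylinder 50 mm in diameter, 125 mm tall, the top 20 mm a green lid with small holes; the point is its centre, 62.5 mm above its underside; z is its axis, up; about 260 g, loose; can be gripped anywhere on its side
- shaker_b_center (a point): second tallest of four upright steel shakers: a plain round cylinder 50 mm in diameter, 105 mm tall, the top 20 mm a green lid with small holes; the point is its centre, 52.5 mm above its underside; z is its axis, up; about 240 g, loose; can be gripped anywhere on its side
- shaker_c_center (a point): third tallest of four upright steel shakers: a plain round cylinder 50 mm in diameter, 85 mm tall, the top 20 mm a green lid with small holes; the point is its centre, 42.5 mm above its underside; z is its axis, up; about 220 g, loose; can be gripped anywhere on its side
- shaker_d_center (a point): shortest of four upright steel shakers: a plain round cylinder 50 mm in diameter, 65 mm tall, the top 20 mm a green lid with small holes; the point is its centre, 32.5 mm above its underside; z is its axis, up; about 200 g, loose; can be gripped anywhere on its side
- pad_1: round flat black rubber pad, 62 mm across, 3 mm thick, no rim, number 1 of four in a straight row 85 mm apart on the low wooden rail (400 x 70 mm, 12 mm thick, fixed on the table); origin at the centre of the pad's underside, so its top, where a shaker stands, is 3 mm above the origin (15 mm above the table); y runs along the row from pad 1 towards pad 4
- pad_2: round flat black rubber pad, 62 mm across, 3 mm thick, no rim, number 2 of four in a straight row 85 mm apart on the low wooden rail (400 x 70 mm, 12 mm thick, fixed on the table); origin at the centre of the pad's underside, so its top, where a shaker stands, is 3 mm above the origin (15 mm above the table); y runs along the row from pad 1 towards pad 4
- pad_3: round flat black rubber pad, 62 mm across, 3 mm thick, no rim, number 3 of four in a straight row 85 mm apart on the low wooden rail (400 x 70 mm, 12 mm thick, fixed on the table); origin at the centre of the pad's underside, so its top, where a shaker stands, is 3 mm above the origin (15 mm above the table); y runs along the row from pad 1 towards pad 4
- pad_4: round flat black rubber pad, 62 mm across, 3 mm thick, no rim, number 4 of four in a straight row 85 mm apart on the low wooden rail (400 x 70 mm, 12 mm thick, fixed on the table); origin at the centre of the pad's underside, so its top, where a shaker stands, is 3 mm above the origin (15 mm above the table); y runs along the row from pad 1 towards pad 4
- blue_block: blue end block, 62 x 18 x 26 mm (length across the rail), fixed at one end of the rail beyond pad 1 or pad 4, 46.5 mm from the centre of that pad; a white block of the same shape stands at the other end; origin at the centre of its underside
There are look-alikes about, which are no part of the job. What is shaped like the part that bears shaker_d_center but purple is not meant.

How it is judged:
At the end, for the whole second after the job is handed in: Each shaker stands upright (within 0.12 rad) and at rest on its own pad, its axis within 13 mm of the pad's centre: tallest on the pad beside the blue block, then the second and third tallest, the shortest on the pad beside the white block (((horizontal distance between blue_block and pad_1 below 0.1 m and horizontal distance between shaker_a_center and pad_1 below 0.013 m and z of shaker_a_center in the frame of pad_1 between 0.0595 and 0.0715 m and angle between each of shaker_a_center, shaker_b_center, shaker_c_center, shaker_d_center's own z axis and vertical below 0.12 rad and horizontal distance between shaker_b_center and pad_2 below 0.013 m and z of shaker_b_center in the frame of pad_2 between 0.0495 and 0.0615 m and horizontal distance between shaker_c_center and pad_3 below 0.013 m and z of shaker_c_center in the frame of pad_3 between 0.0395 and 0.0515 m and horizontal distance between shaker_d_center and pad_4 below 0.013 m and z of shaker_d_center in the frame of pad_4 between 0.0295 and 0.0415 m) or (horizontal distance between blue_block and pad_4 below 0.1 m and horizontal distance between shaker_a_center and pad_4 below 0.013 m and z of shaker_a_center in the frame of pad_4 between 0.0595 and 0.0715 m and angle between each of shaker_a_center, shaker_b_center, shaker_c_center, shaker_d_center's own z axis and vertical below 0.12 rad and horizontal distance between shaker_b_center and pad_3 below 0.013 m and z of shaker_b_center in the frame of pad_3 between 0.0495 and 0.0615 m and horizontal distance between shaker_c_center and pad_2 below 0.013 m and z of shaker_c_center in the frame of pad_2 between 0.0395 and 0.0515 m and horizontal distance between shaker_d_center and pad_1 below 0.013 m and z of shaker_d_center in the frame of pad_1 between 0.0295 and 0.0415 m)) and linear speed of each of shaker_a, shaker_b, shaker_c, shaker_d below 0.02 m/s); the robot touches nothing.
It fails at once if the 125 mm shaker is tipped over (more than 0.7 rad) (angle between shaker_a_center's own z axis and vertical above 0.7 rad).
It fails at once if the 105 mm shaker is tipped over (more than 0.7 rad) (angle between shaker_b_center's own z axis and vertical above 0.7 rad).
It fails at once if the 85 mm shaker is tipped over (more than 0.7 rad) (angle between shaker_c_center's own z axis and vertical above 0.7 rad).
It fails at once if the 65 mm shaker is tipped over (more than 0.7 rad) (angle between shaker_d_center's own z axis and vertical above 0.7 rad).
It also fails if it takes over 88 s, if anything falls off the work surface, if the arm or the gripper's body presses on something with over 40 N, if the wrist force passes 120 N, or if a joint passes its speed limit or range.

## Working session

There is one attempt and no reset: what is moved stays moved. The work goes in short steps, Python scripts to look and compute and a tool call to move; the robot and the scene stay as the last step left them, time stands still between calls to the robot, and variables do not carry over. Pictures are saved under pics/ and viewed, about 12 in all and at most 16, crops included, and the job is handed in when it is done.

Besides the shell and the picture viewer there is one more tool, called after "Request:" by a JSON object that holds its "method" and its "body". play_rows: Moves the arm, as the interface text tells. Its arguments: {"type":"object","properties":{"moves":{"type":"array"},"newtons":{"type":"number"}},"required":["moves"]}

```bash
mkdir -p pics; ls
cat > h.py <<'E'
import numpy as np, cv2
from workcell import monitor, camera, camera_params, order, models
def world(cam,depth,uv):
    P=camera_params(cam); K=np.array([[P['fx'],0,P['cx']],[0,P['fy'],P['cy']],[0,0,1]])
    uv=np.asarray(uv,float).reshape(-1,2)
    n=cv2.undistortPoints(uv.reshape(-1,1,2),K,np.array(P['D'])).reshape(-1,2)
    z=depth[uv[:,1].round().astype(int),uv[:,0].round().astype(int)]
    X=np.c_[n,np.ones(len(n))]*z[:,None]
    return (X-np.array(P['t']))@np.array(P['R'])
def cloud(cam,depth):
    v,u=np.mgrid[:384,:512]
    return world(cam,depth,np.c_[u.ravel(),v.ravel()]).reshape(384,512,3)
E
python3 - <<'E'
from h import *
print(monitor.state())
for c in ('scene','top'):
    im,d=camera(c); np.savez('first_'+c,im=im,d=d); cv2.imwrite(f'pics/{c}1.png',cv2.resize(im,(768,576)))
    P=camera_params(c); print(c,{k:np.round(v,3).tolist() for k,v in P.items()})
E
```

```text
pics
{'time': 0.0, 'joints': array([-1.27261442e+00,  4.91528402e-01,  1.55948703e+00, -1.20227572e-05,
        1.09169449e+00, -1.05586072e-01]), 'joint_vel': array([-0.00051499,  0.00050022,  0.00020831,  0.00086276, -0.00080949,
        0.00074969]), 'effort': array([ 2.85366106e-03, -6.18436575e+01, -2.61590034e+01, -8.17449336e-05,
        4.12350171e-03,  3.83387624e-05]), 'position': array([ 0.24550023, -0.57447135,  0.20703417]), 'tool_rot': array([ 1.99973516,  0.41045463, -1.99997612]), 'contact_force': array([-0.14196363, -0.15327242, -0.33225606]), 'moment': array([-0.00906345,  0.06280705, -0.01281602]), 'grip_width': 0.9974288874098117}
scene {'fx': 409.336, 'fy': 409.336, 'cx': 254.066, 'cy': 193.827, 'D': [-0.117, 0.0, 0.0, 0.0, 0.0], 'R': [[0.616, -0.787, -0.003], [-0.371, -0.286, -0.883], [0.695, 0.546, -0.468]], 't': [-0.291, 0.217, 0.718]}
top {'fx': 453.216, 'fy': 453.216, 'cx': 249.04, 'cy': 190.129, 'D': [-0.062, 0.0, 0.0, 0.0, 0.0], 'R': [[0.019, -1.0, -0.011], [-0.995, -0.018, -0.101], [0.1, 0.013, -0.995]], 't': [-0.032, 0.39, 1.317]}
```

View pics/top1.png

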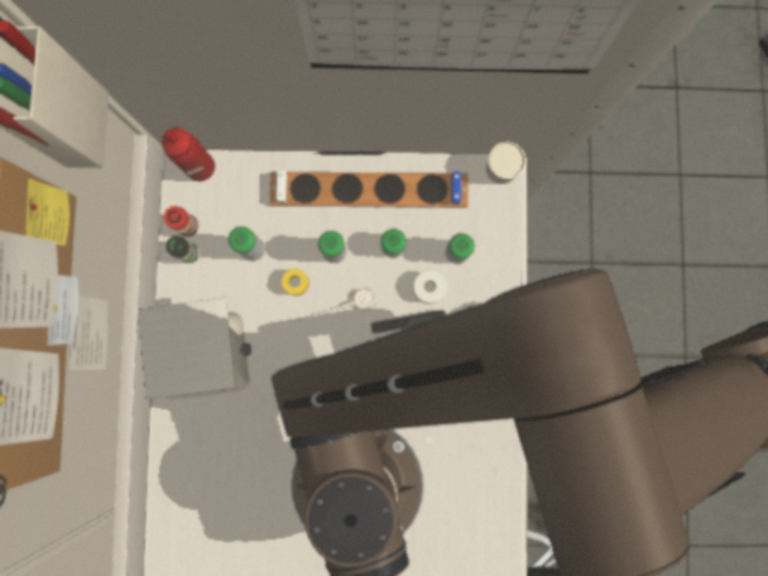

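View pics/scene1.png

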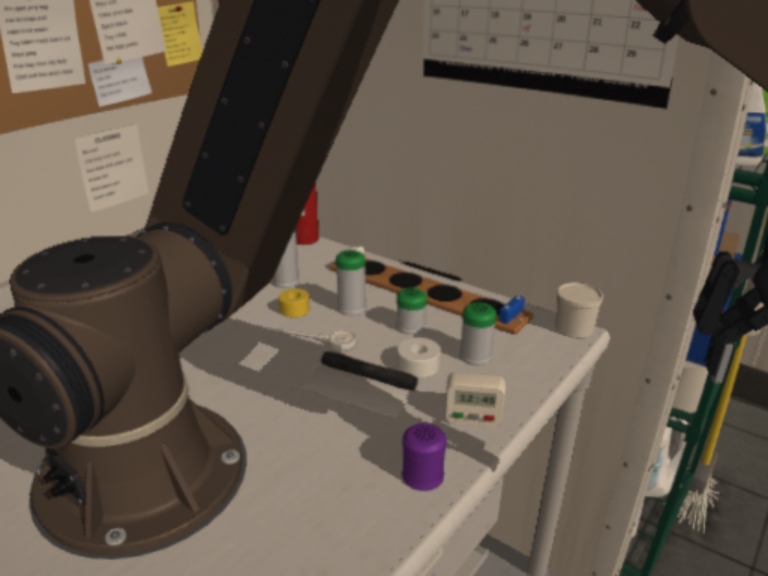

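The top view shows four green lids at about (242,240), (331,243), (393,241) and (461,246). The rail has pads at about (305/347/389/432,188), with the white block on the left and the blue block on the right. Next I'll measure all of these from depth.

```bash
cat >> h.py <<'E'
def lids(im,d,C=None):
    C=cloud('top',d) if C is None else C
    hsv=cv2.cvtColor(im,cv2.COLOR_BGR2HSV)
    m=cv2.inRange(hsv,(45,90,30),(85,255,255))
    n,l,s,c=cv2.connectedComponentsWithStats(m); out=[]
    for i in range(1,n):
        if s[i,4]<60: continue
        p=C[l==i]; 
        if not(0.3<np.median(p[:,0])<1.0 and abs(np.median(p[:,1]))<.6): continue
        zt=np.percentile(p[:,2],80); q=p[abs(p[:,2]-zt)<.006]
        out.append((c[i].round(1),s[i,4],(q[:,:2].min(0)+q[:,:2].max(0))/2,np.ptp(q[:,:2],axis=0),zt,np.median(q,0)))
    return sorted(out,key=lambda o:o[2][1])
E
python3 - <<'E'
from h import *
z=np.load('first_top.npz'); im,d=z['im'],z['d']; C=cloud('top',d)
np.set_printoptions(precision=4,suppress=True)
for o in lids(im,d,C): print('lid',*o)
roi=np.zeros((384,512),bool); roi[110:142,175:320]=True
g=im.max(2)
m=(roi&(g<60)).astype(np.uint8); n,l,s,c=cv2.connectedComponentsWithStats(m)
for i in range(1,n):
    if s[i,4]>80: p=C[l==i]; print('dark',c[i].round(1),s[i],p.mean(0))
hsv=cv2.cvtColor(im,cv2.COLOR_BGR2HSV)
b=cv2.inRange(hsv,(105,120,50),(125,255,255))>0; p=C[b&roi]; print('blue',p.mean(0),len(p))
w=roi&(g>150)&(hsv[...,1]<60)&(C[...,2]>.03); print('white',C[w].mean(0),w.sum())
# heights of things in area
for nm,(u,v) in dict(yellow=(196,188),white_roll=(287,191),redcan=(120,146),blk=(121,166),cup=(337,107),wall=(250,85),tab=(250,150)).items(): print(nm,C[v-3:v+4,u-3:u+4].reshape(-1,3).max(0),np.median(C[v-3:v+4,u-3:u+4].reshape(-1,3),0))
E
```

```text
lid [307.6 163.8] 177 [ 0.461  -0.1896] [0.0405 0.0373] 0.0857951734483649 [ 0.4609 -0.1905  0.0842]
lid [262.2 160.8] 180 [ 0.4706 -0.0612] [0.0409 0.0404] 0.06635104841603297 [ 0.4717 -0.0613  0.0644]
lid [220.6 162.2] 194 [0.4576 0.0549] [0.0426 0.0418] 0.10560009832836736 [0.4588 0.0539 0.1039]
lid [161.1 159.4] 204 [0.4602 0.2183] [0.0424 0.0421] 0.12643257873099845 [0.4605 0.2185 0.1241]
lid [ 8.5 60.4] 170 [0.5537 0.3954] [0.0153 0.009 ] 0.6199879654051559 [0.5525 0.3955 0.6201]
blue [ 0.5803 -0.1809  0.0622] 52
white [0.5784 0.1352 0.0564] 134
yellow [0.4055 0.1429 0.0306] [ 0.3956  0.1345 -0.0009]
white_roll [ 0.4012 -0.1289  0.0323] [ 0.3919 -0.1384 -0.0004]
redcan [0.5086 0.3479 0.1109] [0.4995 0.3394 0.1059]
blk [0.4517 0.3433 0.1089] [0.4429 0.3335 0.1029]
cup [ 0.6439 -0.2679  0.0694] [ 0.6339 -0.277   0.0634]
wall [ 0.6917 -0.0135  1.3493] [ 0.6905 -0.0227  0.081 ]
tab [ 0.5242 -0.0161  1.3493] [ 0.5144 -0.0254 -0.001 ]
```

Run:
```python
from h import *
from scipy.spatial.transform import Rotation as R
np.set_printoptions(precision=4,suppress=True)
z=np.load('first_top.npz'); im,d=z['im'],z['d']; C=cloud('top',d)
print('tool axes\n',R.from_rotvec(monitor.state()['tool_rot']).as_matrix())
g=im.max(2).astype(int); print(g[125,175:320:3]); print(C[125,175:320:12,2])
roi=np.zeros((384,512),bool); roi[110:142,175:320]=True
m=(roi&(g<75)).astype(np.uint8); n,l,s,c=cv2.connectedComponentsWithStats(m)
for i in range(1,n):
    if s[i,4]>60: p=C[l==i]; print('dark',c[i].round(1),s[i],np.median(p,0),(p.min(0)+p.max(0))/2)
# lid by depth: all points near top height
for o in lids(im,d,C):
    x,y=o[2]; zt=o[4]
    q=C[(abs(C[...,0]-x)<.04)&(abs(C[...,1]-y)<.04)&(abs(C[...,2]-zt)<.008)]
    if len(q): print('top',(q.min(0)+q.max(0))/2,np.ptp(q,axis=0),len(q), q.mean(0))
print('box',C[200:265:8,95:165:10].round(2).tolist()[4])
s=monitor.state()
```

```text
tool axes
 [[-0.0003  0.393  -0.9196]
 [ 0.0009 -0.9196 -0.393 ]
 [-1.     -0.001  -0.0001]]
[153 156 130 174 233 211 126  69  72  67  67  68  69 153 180 155  70  68
  70  69  71  71 110 186 183  88  70  64  69  69  68  69 176 183 156  68
  70  66  70  64  61 105 109 171 150 186 214 216 214]
[ 0.0011  0.0353  0.014   0.0145  0.0183  0.0158  0.017   0.0185  0.0104
  0.0125  0.0181  0.0087 -0.0035]
dark [203.1 124.9] [195 117  17  17 226] [0.5855 0.117  0.0149] [0.4338 0.0501 0.6781]
dark [231.2 125. ] [223 117  17  17 233] [0.5865 0.0328 0.0153] [0.4345 0.0078 0.6787]
dark [259.4 125.1] [251 117  18  17 235] [ 0.5878 -0.0515  0.0147] [ 0.5886 -0.0526  0.0144]
dark [288.  125.5] [279 117  19  17 244] [ 0.5879 -0.1384  0.0145] [ 0.5897 -0.1384  0.015 ]
top [ 0.4613 -0.1884  0.0846] [0.047  0.0457 0.0126] 223 [ 0.4614 -0.1885  0.0833]
top [ 0.4711 -0.0626  0.0652] [0.0472 0.0489 0.0132] 204 [ 0.4713 -0.0624  0.0639]
top [0.4593 0.0551 0.1036] [0.0461 0.048  0.0115] 229 [0.4591 0.0541 0.1031]
top [0.4607 0.2194 0.1244] [0.048  0.0472 0.0119] 234 [0.4609 0.2185 0.1236]
top [0.5626 0.3976 0.6192] [0.0348 0.0135 0.0136] 121 [0.5604 0.397  0.6194]
box [[0.26, 0.39, 0.13], [0.26, 0.36, 0.12], [0.26, 0.34, 0.12], [0.26, 0.31, 0.12], [0.26, 0.28, 0.12], [0.26, 0.25, 0.12], [0.26, 0.24, 0.07]]
```

Request:
{"method": "play_rows", "body": {"moves": [{"slide": [-1,0,0],"rot": [-9.55,0,0],"claw": 8.5},{"slide": [-1,0,0],"rot": [-9.55,0,0],"claw": 8.5},{"slide": [-1,0,0],"rot": [-9.55,0,0],"claw": 8.5},{"slide": [-1,0,0],"rot": [-9.55,0,0],"claw": 8.5},{"slide": [-1,0,0],"rot": [-9.55,0,0],"claw": 8.5},{"slide": [0,0,0],"rot": [-9.55,0,0],"claw": 8.5},{"slide": [0,0,0],"rot": [-9.55,0,0],"claw": 8.5},{"slide": [0,0,0],"rot": [0,0,0],"claw": 8.5}], "newtons": 40}}

```text
time: 1.1
position: [0.2456, -0.5746, 0.2574]
tool_rot: [1.21, 1.209, -1.21]
contact_force: [1.1, 0.2, 0.1]
grip_width: 0.993
```

Request:
{"method": "play_rows", "body": {"moves": [{"slide": [0,2.7,-4.83],"rot": [0,0,0],"claw": 8.5},{"slide": [0,2.7,-4.83],"rot": [0,0,0],"claw": 8.5},{"slide": [0,2.7,-4.83],"rot": [0,0,0],"claw": 8.5},{"slide": [0,2.7,-4.83],"rot": [0,0,0],"claw": 8.5},{"slide": [0,2.7,-4.83],"rot": [0,0,0],"claw": 8.5},{"slide": [0,2.7,-4.83],"rot": [0,0,0],"claw": 8.5},{"slide": [0,2.7,-4.83],"rot": [0,0,0],"claw": 8.5},{"slide": [0,2.7,-4.83],"rot": [0,0,0],"claw": 8.5}]}}

```text
time: 2.1
position: [0.4623, -0.1867, 0.2577]
tool_rot: [1.213, 1.207, -1.213]
contact_force: [1.2, -1.1, 0.1]
grip_width: 0.998
```

Request:
{"method": "play_rows", "body": {"moves": [{"slide": [0,0,0],"rot": [0,0,0],"claw": 8.5}]}}

```text
time: 2.22
position: [0.4628, -0.1856, 0.2576]
tool_rot: [1.209, 1.209, -1.209]
contact_force: [0.3, -1.0, -0.1]
grip_width: 0.997
```

Request:
{"method": "play_rows", "body": {"moves": [{"slide": [4,-0.15,0.3],"rot": [0,0,0],"claw": 8.5},{"slide": [4,0,0],"rot": [0,0,0],"claw": 8.5},{"slide": [4,0,0],"rot": [0,0,0],"claw": 8.5},{"slide": [3,0,0],"rot": [0,0,0],"claw": 8.5},{"slide": [3,0,0],"rot": [0,0,0],"claw": 8.5},{"slide": [2,0,0],"rot": [0,0,0],"claw": 8.5},{"slide": [2,0,0],"rot": [0,0,0],"claw": 8.5},{"slide": [0,0,0],"rot": [0,0,0],"claw": 8.5}]}}

```text
time: 3.22
position: [0.4593, -0.1918, 0.0366]
tool_rot: [1.212, 1.21, -1.213]
contact_force: [-0.4, 0.0, -0.2]
grip_width: 0.997
```

Request:
{"method": "play_rows", "body": {"moves": [{"slide": [0,0,0],"rot": [0,0,0],"claw": 4},{"slide": [0,0,0],"rot": [0,0,0],"claw": 4},{"slide": [0,0,0],"rot": [0,0,0],"claw": 4},{"slide": [0,0,0],"rot": [0,0,0],"claw": 4},{"slide": [0,0,0],"rot": [0,0,0],"claw": 4},{"slide": [0,0,0],"rot": [0,0,0],"claw": 4}], "newtons": 40}}

```text
time: 3.98
position: [0.4607, -0.1917, 0.0387]
tool_rot: [1.209, 1.207, -1.209]
contact_force: [-0.5, 0.0, 7.5]
grip_width: 0.562
```

Request:
{"method": "play_rows", "body": {"moves": [{"slide": [-1.5,0,0],"rot": [0,0,0],"claw": 4},{"slide": [-3,0,0],"rot": [0,0,0],"claw": 4},{"slide": [-3.5,0,0],"rot": [0,0,0],"claw": 4},{"slide": [-3,0,0],"rot": [0,0,0],"claw": 4},{"slide": [-2,0,0],"rot": [0,0,0],"claw": 4},{"slide": [0,0,0],"rot": [0,0,0],"claw": 4}]}}

```text
time: 4.72
position: [0.4605, -0.1916, 0.1695]
tool_rot: [1.21, 1.206, -1.208]
contact_force: [-0.1, 0.9, -2.1]
grip_width: 0.559
```

Request:
{"method": "play_rows", "body": {"moves": [{"slide": [0,1.0,-1.7],"rot": [0,0,0],"claw": 4},{"slide": [0,2.2,-3.9],"rot": [0,0,0],"claw": 4},{"slide": [0,2.2,-3.9],"rot": [0,0,0],"claw": 4},{"slide": [0,2.2,-3.9],"rot": [0,0,0],"claw": 4},{"slide": [0,2.2,-3.9],"rot": [0,0,0],"claw": 4},{"slide": [0,1.8,-3.1],"rot": [0,0,0],"claw": 4},{"slide": [0,1.0,-1.7],"rot": [0,0,0],"claw": 4},{"slide": [0,0,0],"rot": [0,0,0],"claw": 4}]}}

```text
time: 5.72
position: [0.5861, 0.0301, 0.1669]
tool_rot: [1.208, 1.21, -1.209]
contact_force: [-0.1, -0.3, -2.5]
grip_width: 0.563
```

Run:
```python
from h import *
np.set_printoptions(precision=4,suppress=True)
for i in range(3): s=monitor.state(); print(s['position'],s['contact_force'],s['grip_width'])
im,d=camera('scene'); cv2.imwrite('pics/scene2.png',cv2.resize(im,(768,576)))
```

```text
[0.5861 0.0301 0.1669] [-0.0743 -0.3422 -2.5316] 0.5630903857041206
[0.5861 0.0301 0.1669] [-0.0743 -0.3422 -2.5316] 0.5630903857041206
[0.5861 0.0301 0.1669] [-0.0743 -0.3422 -2.5316] 0.5630903857041206
```

View pics/scene2.png

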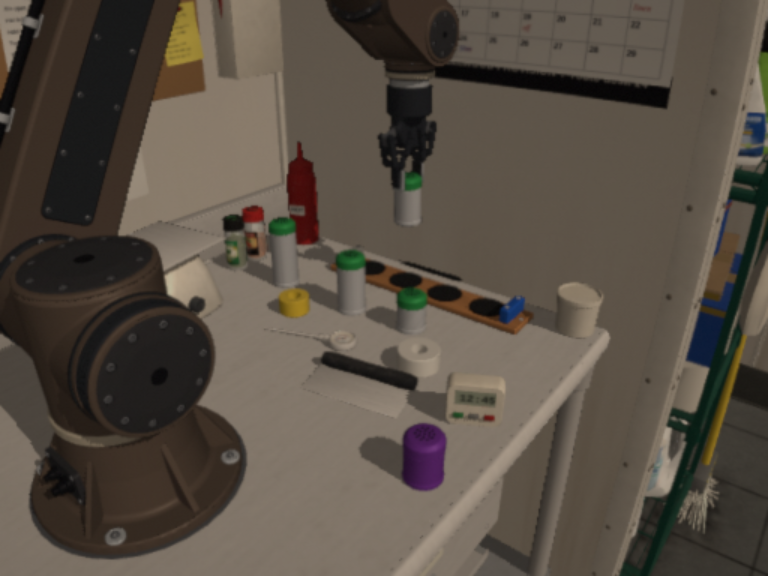

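The 85 mm shaker is held upright at about (407,200), above the second pad from the white end at about (405,280). I'll lower it now.

Request:
{"method": "play_rows", "body": {"moves": [{"slide": [2.5,0,0],"rot": [0,0,0],"claw": 4},{"slide": [3.5,0,0],"rot": [0,0,0],"claw": 4},{"slide": [2.5,0,0],"rot": [0,0,0],"claw": 4},{"slide": [1.5,0,0],"rot": [0,0,0],"claw": 4},{"slide": [0.8,0,0],"rot": [0,0,0],"claw": 4},{"slide": [0.2,0,0],"rot": [0,0,0],"claw": 4},{"slide": [0,0,0],"rot": [0,0,0],"claw": 4}]}}

```text
time: 6.65
position: [0.5866, 0.0295, 0.0582]
tool_rot: [1.21, 1.208, -1.209]
contact_force: [0.8, 0.1, -1.6]
grip_width: 0.563
```

Request:
{"method": "play_rows", "body": {"moves": [{"slide": [0.2,0,0],"rot": [0,0,0],"claw": 4},{"slide": [0.1,0,0],"rot": [0,0,0],"claw": 4},{"slide": [0.1,0,0],"rot": [0,0,0],"claw": 4},{"slide": [0,0,0],"rot": [0,0,0],"claw": 4}]}}

```text
time: 7.15
position: [0.5864, 0.0296, 0.0539]
tool_rot: [1.209, 1.209, -1.209]
contact_force: [-1.1, 0.3, 2.3]
grip_width: 0.559
```

Request:
{"method": "play_rows", "body": {"moves": [{"slide": [0,0,0],"rot": [0,0,0],"claw": 5.6},{"slide": [0,0,0],"rot": [0,0,0],"claw": 7},{"slide": [0,0,0],"rot": [0,0,0],"claw": 7},{"slide": [-1,0,0],"rot": [0,0,0],"claw": 7},{"slide": [-3,0,0],"rot": [0,0,0],"claw": 8.5},{"slide": [-4,0,0],"rot": [0,0,0],"claw": 8.5},{"slide": [-4,0,0],"rot": [0,0,0],"claw": 8.5},{"slide": [-4,0,0],"rot": [0,0,0],"claw": 8.5}]}}

```text
time: 8.15
position: [0.5861, 0.0296, 0.2157]
tool_rot: [1.21, 1.208, -1.209]
contact_force: [-0.7, -0.1, 0.2]
grip_width: 0.995
```

Request:
{"method": "play_rows", "body": {"moves": [{"slide": [0,-1.53,-2.4],"rot": [0,0,0],"claw": 8.5},{"slide": [0,-2.5,-3.8],"rot": [0,0,0],"claw": 8.5},{"slide": [0,-2.5,-3.8],"rot": [0,0,0],"claw": 8.5},{"slide": [0,-2.5,-3.8],"rot": [0,0,0],"claw": 8.5},{"slide": [0,-2.0,-3.0],"rot": [0,0,0],"claw": 8.5},{"slide": [0,-1.5,-2.1],"rot": [0,0,0],"claw": 8.5},{"slide": [0,0,0],"rot": [0,0,0],"claw": 8.5}]}}

```text
time: 9.02
position: [0.4602, 0.2196, 0.2143]
tool_rot: [1.208, 1.21, -1.207]
contact_force: [0.3, 0.0, 0.1]
grip_width: 0.997
```

Run:
```python
from h import *
np.set_printoptions(precision=4,suppress=True)
im,d=camera('top'); cv2.imwrite('pics/top2.png',cv2.resize(im,(768,576)))
for o in lids(im,d): print(*o)
```

```text
[262.2 160.8] 178 [ 0.4705 -0.0611] [0.0414 0.0403] 0.06640699648637707 [ 0.4709 -0.0615  0.0642]
[230.6 117.9] 198 [0.5863 0.0303] [0.0418 0.0428] 0.10143832417385451 [0.5861 0.029  0.0996]
[220.7 162.2] 192 [0.4578 0.0548] [0.0419 0.042 ] 0.10559948986394543 [0.4587 0.0539 0.1039]
[165.3 159. ] 81 [0.4616 0.2052] [0.0387 0.0207] 0.1254821682075048 [0.4622 0.206  0.1234]
[ 8.6 60.5] 175 [0.5532 0.396 ] [0.0159 0.0082] 0.6197847727132665 [0.5525 0.3953 0.6201]
```

View pics/top2.png

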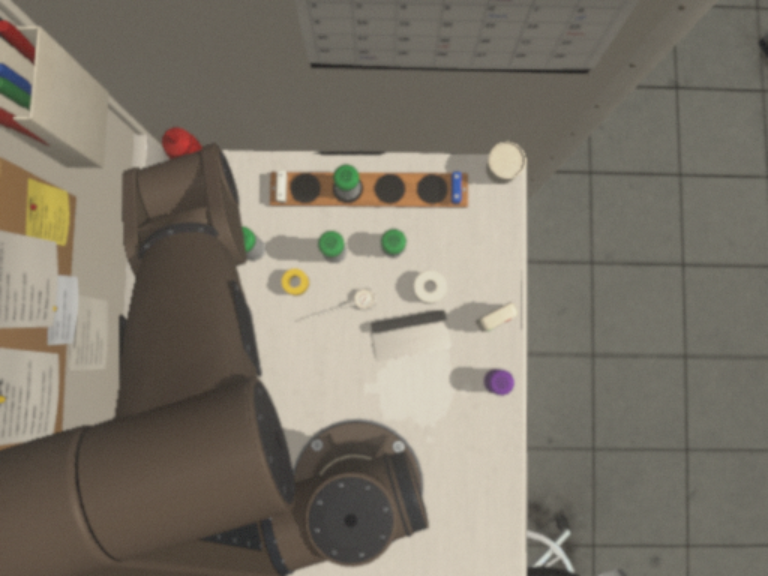

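The 85 mm shaker now stands on pad 3, measured at (0.586,0.030) against the pad centre at (0.5865,0.0325). The arm hovers over the tallest shaker, and the others haven't moved.

Request:
{"method": "play_rows", "body": {"moves": [{"slide": [3,0,0],"rot": [0,0,0],"claw": 8.5},{"slide": [3.5,0,0],"rot": [0,0,0],"claw": 8.5},{"slide": [3,0,0],"rot": [0,0,0],"claw": 8.5},{"slide": [2.5,0,0],"rot": [0,0,0],"claw": 8.5},{"slide": [1.3,0,0],"rot": [0,0,0],"claw": 8.5},{"slide": [0,0,0],"rot": [0,0,0],"claw": 8.5}]}}

```text
time: 9.82
position: [0.4612, 0.2181, 0.0803]
tool_rot: [1.209, 1.209, -1.211]
contact_force: [-0.1, 0.1, -0.0]
grip_width: 0.991
```

Request:
{"method": "play_rows", "body": {"moves": [{"slide": [0,0,0],"rot": [0,0,0],"claw": 4},{"slide": [0,0,0],"rot": [0,0,0],"claw": 4},{"slide": [0,0,0],"rot": [0,0,0],"claw": 4},{"slide": [0,0,0],"rot": [0,0,0],"claw": 4},{"slide": [0,0,0],"rot": [0,0,0],"claw": 4},{"slide": [0,0,0],"rot": [0,0,0],"claw": 4}]}}

```text
time: 10.58
position: [0.4615, 0.2188, 0.0817]
tool_rot: [1.211, 1.208, -1.208]
contact_force: [-0.5, -1.0, 9.0]
grip_width: 0.562
```

Request:
{"method": "play_rows", "body": {"moves": [{"slide": [-1.5,0,0],"rot": [0,0,0],"claw": 4},{"slide": [-3,0,0],"rot": [0,0,0],"claw": 4},{"slide": [-3.5,0,0],"rot": [0,0,0],"claw": 4},{"slide": [-3,0,0],"rot": [0,0,0],"claw": 4},{"slide": [-2,0,0],"rot": [0,0,0],"claw": 4},{"slide": [-1,0,0],"rot": [0,0,0],"claw": 4},{"slide": [0,0,0],"rot": [0,0,0],"claw": 4}]}}

```text
time: 11.45
position: [0.4609, 0.2186, 0.221]
tool_rot: [1.21, 1.209, -1.209]
contact_force: [0.7, -0.7, -3.3]
grip_width: 0.557
```

Request:
{"method": "play_rows", "body": {"moves": [{"slide": [0,0.9,2.5],"rot": [0,0,0],"claw": 4},{"slide": [0,1.65,4.6],"rot": [0,0,0],"claw": 4},{"slide": [0,1.95,5.5],"rot": [0,0,0],"claw": 4},{"slide": [0,1.95,5.5],"rot": [0,0,0],"claw": 4},{"slide": [0,1.95,5.5],"rot": [0,0,0],"claw": 4},{"slide": [0,1.95,5.5],"rot": [0,0,0],"claw": 4},{"slide": [0,1.5,4.2],"rot": [0,0,0],"claw": 4},{"slide": [0,0.85,2.3],"rot": [0,0,0],"claw": 4}]}}

```text
time: 12.45
position: [0.5879, -0.1394, 0.2192]
tool_rot: [1.21, 1.21, -1.212]
contact_force: [-0.5, 1.2, -3.1]
grip_width: 0.56
```

Request:
{"method": "play_rows", "body": {"moves": [{"slide": [0,0,0],"rot": [0,0,0],"claw": 4},{"slide": [2.5,0,0],"rot": [0,0,0],"claw": 4},{"slide": [3.5,0,0],"rot": [0,0,0],"claw": 4},{"slide": [3,0,0],"rot": [0,0,0],"claw": 4},{"slide": [2,0,0],"rot": [0,0,0],"claw": 4},{"slide": [0.8,0,0],"rot": [0,0,0],"claw": 4},{"slide": [0.2,0,0],"rot": [0,0,0],"claw": 4},{"slide": [0,0,0],"rot": [0,0,0],"claw": 4}]}}

```text
time: 13.45
position: [0.5882, -0.1372, 0.1013]
tool_rot: [1.209, 1.208, -1.209]
contact_force: [-1.4, 0.4, -2.8]
grip_width: 0.559
```

Request:
{"method": "play_rows", "body": {"moves": [{"slide": [0.2,0,0],"rot": [0,0,0],"claw": 4},{"slide": [0.1,0,0],"rot": [0,0,0],"claw": 4},{"slide": [0.1,0,0],"rot": [0,0,0],"claw": 4},{"slide": [0,0,0],"rot": [0,0,0],"claw": 4}]}}

```text
time: 13.95
position: [0.588, -0.1376, 0.0969]
tool_rot: [1.209, 1.209, -1.209]
contact_force: [-0.5, 0.1, -0.0]
grip_width: 0.563
```

Request:
{"method": "play_rows", "body": {"moves": [{"slide": [0.1,0,0],"rot": [0,0,0],"claw": 4},{"slide": [0,0,0],"rot": [0,0,0],"claw": 4}]}}

```text
time: 14.2
position: [0.5883, -0.1376, 0.0968]
tool_rot: [1.21, 1.207, -1.209]
contact_force: [-1.5, 0.6, 9.2]
grip_width: 0.558
```

Request:
{"method": "play_rows", "body": {"moves": [{"slide": [0,0,0],"rot": [0,0,0],"claw": 5.6},{"slide": [0,0,0],"rot": [0,0,0],"claw": 7},{"slide": [0,0,0],"rot": [0,0,0],"claw": 7},{"slide": [-1,0,0],"rot": [0,0,0],"claw": 7},{"slide": [-3,0,0],"rot": [0,0,0],"claw": 8.5},{"slide": [-3,0,0],"rot": [0,0,0],"claw": 8.5},{"slide": [-3,0,0],"rot": [0,0,0],"claw": 8.5},{"slide": [-2,0,0],"rot": [0,0,0],"claw": 8.5}]}}

```text
time: 15.2
position: [0.5881, -0.1375, 0.2178]
tool_rot: [1.21, 1.207, -1.208]
contact_force: [0.2, 0.1, 0.4]
grip_width: 0.994
```

Request:
{"method": "play_rows", "body": {"moves": [{"slide": [0,-2.5,-1.6],"rot": [0,0,0],"claw": 8.5},{"slide": [0,-4,-2.6],"rot": [0,0,0],"claw": 8.5},{"slide": [0,-3.5,-2.3],"rot": [0,0,0],"claw": 8.5},{"slide": [0,-1.7,-1.05],"rot": [0,0,0],"claw": 8.5},{"slide": [0,0,0],"rot": [0,0,0],"claw": 8.5}]}}

```text
time: 15.82
position: [0.4705, -0.0614, 0.2166]
tool_rot: [1.209, 1.208, -1.208]
contact_force: [0.8, 0.7, 0.1]
grip_width: 0.995
```

Request:
{"method": "play_rows", "body": {"moves": [{"slide": [3,0,0],"rot": [0,0,0],"claw": 8.5},{"slide": [4,0,0],"rot": [0,0,0],"claw": 8.5},{"slide": [4,0,0],"rot": [0,0,0],"claw": 8.5},{"slide": [3.5,0,0],"rot": [0,0,0],"claw": 8.5},{"slide": [3,0,0],"rot": [0,0,0],"claw": 8.5},{"slide": [2,0,0],"rot": [0,0,0],"claw": 8.5},{"slide": [0,0,0],"rot": [0,0,0],"claw": 8.5}]}}

```text
time: 16.7
position: [0.4712, -0.0623, 0.0194]
tool_rot: [1.209, 1.211, -1.211]
contact_force: [0.1, 0.5, -0.5]
grip_width: 0.995
```

Request:
{"method": "play_rows", "body": {"moves": [{"slide": [0,0,0],"rot": [0,0,0],"claw": 4},{"slide": [0,0,0],"rot": [0,0,0],"claw": 4},{"slide": [0,0,0],"rot": [0,0,0],"claw": 4},{"slide": [0,0,0],"rot": [0,0,0],"claw": 4},{"slide": [0,0,0],"rot": [0,0,0],"claw": 4},{"slide": [0,0,0],"rot": [0,0,0],"claw": 4}]}}

```text
time: 17.45
position: [0.4718, -0.0621, 0.0217]
tool_rot: [1.21, 1.207, -1.208]
contact_force: [-0.2, 0.3, 6.7]
grip_width: 0.561
```

Request:
{"method": "play_rows", "body": {"moves": [{"slide": [-1.5,0,0],"rot": [0,0,0],"claw": 4},{"slide": [-3,0,0],"rot": [0,0,0],"claw": 4},{"slide": [-3.5,0,0],"rot": [0,0,0],"claw": 4},{"slide": [-3,0,0],"rot": [0,0,0],"claw": 4},{"slide": [-2,0,0],"rot": [0,0,0],"claw": 4},{"slide": [-1,0,0],"rot": [0,0,0],"claw": 4},{"slide": [0,0,0],"rot": [0,0,0],"claw": 4}]}}

```text
time: 18.32
position: [0.471, -0.0619, 0.161]
tool_rot: [1.21, 1.208, -1.209]
contact_force: [-0.7, 0.3, -1.6]
grip_width: 0.558
```

Request:
{"method": "play_rows", "body": {"moves": [{"slide": [0,1.2,-1.9],"rot": [0,0,0],"claw": 4},{"slide": [0,2.3,-3.6],"rot": [0,0,0],"claw": 4},{"slide": [0,2.7,-4.3],"rot": [0,0,0],"claw": 4},{"slide": [0,2.4,-3.8],"rot": [0,0,0],"claw": 4},{"slide": [0,1.8,-2.8],"rot": [0,0,0],"claw": 4},{"slide": [0,1.0,-1.55],"rot": [0,0,0],"claw": 4},{"slide": [0,0,0],"rot": [0,0,0],"claw": 4}]}}

```text
time: 19.2
position: [0.5848, 0.118, 0.1596]
tool_rot: [1.208, 1.21, -1.21]
contact_force: [-0.4, 0.1, -3.0]
grip_width: 0.552
```

Request:
{"method": "play_rows", "body": {"moves": [{"slide": [2.5,0,0],"rot": [0,0,0],"claw": 4},{"slide": [3.5,0,0],"rot": [0,0,0],"claw": 4},{"slide": [3,0,0],"rot": [0,0,0],"claw": 4},{"slide": [2,0,0],"rot": [0,0,0],"claw": 4},{"slide": [0.8,0,0],"rot": [0,0,0],"claw": 4},{"slide": [0.3,0,0],"rot": [0,0,0],"claw": 4},{"slide": [0.1,0,0],"rot": [0,0,0],"claw": 4},{"slide": [0,0,0],"rot": [0,0,0],"claw": 4}]}}

```text
time: 20.2
position: [0.5852, 0.1175, 0.0392]
tool_rot: [1.21, 1.208, -1.209]
contact_force: [0.4, 0.1, -2.5]
grip_width: 0.557
```

Request:
{"method": "play_rows", "body": {"moves": [{"slide": [0.1,0,0],"rot": [0,0,0],"claw": 4},{"slide": [0.1,0,0],"rot": [0,0,0],"claw": 4},{"slide": [0,0,0],"rot": [0,0,0],"claw": 4}]}}

```text
time: 20.58
position: [0.5851, 0.1176, 0.0368]
tool_rot: [1.209, 1.209, -1.209]
contact_force: [0.2, 1.0, 0.8]
grip_width: 0.552
```

Request:
{"method": "play_rows", "body": {"moves": [{"slide": [0.05,0,0],"rot": [0,0,0],"claw": 4},{"slide": [0,0,0],"rot": [0,0,0],"claw": 5.6},{"slide": [0,0,0],"rot": [0,0,0],"claw": 7},{"slide": [0,0,0],"rot": [0,0,0],"claw": 7},{"slide": [-1,0,0],"rot": [0,0,0],"claw": 7},{"slide": [-4,0,0],"rot": [0,0,0],"claw": 8.5},{"slide": [-5,0,0],"rot": [0,0,0],"claw": 8.5},{"slide": [-5,0,0],"rot": [0,0,0],"claw": 8.5}]}}

```text
time: 21.58
position: [0.5848, 0.1175, 0.1883]
tool_rot: [1.209, 1.209, -1.209]
contact_force: [0.0, 0.6, 0.2]
grip_width: 0.992
```

Request:
{"method": "play_rows", "body": {"moves": [{"slide": [-2,0,0],"rot": [0,0,0],"claw": 8.5},{"slide": [0,-2.5,1.25],"rot": [0,0,0],"claw": 8.5},{"slide": [0,-4,2],"rot": [0,0,0],"claw": 8.5},{"slide": [0,-4,2],"rot": [0,0,0],"claw": 8.5},{"slide": [0,-2.1,1.05],"rot": [0,0,0],"claw": 8.5},{"slide": [0,0,0],"rot": [0,0,0],"claw": 8.5}]}}

```text
time: 22.32
position: [0.4582, 0.0542, 0.2071]
tool_rot: [1.211, 1.208, -1.209]
contact_force: [0.9, 0.2, 0.2]
grip_width: 0.997
```

Request:
{"method": "play_rows", "body": {"moves": [{"slide": [3,0,0],"rot": [0,0,0],"claw": 8.5},{"slide": [4,0,0],"rot": [0,0,0],"claw": 8.5},{"slide": [3.6,0,0],"rot": [0,0,0],"claw": 8.5},{"slide": [2.5,0,0],"rot": [0,0,0],"claw": 8.5},{"slide": [1.5,0,0],"rot": [0,0,0],"claw": 8.5},{"slide": [0,0,0],"rot": [0,0,0],"claw": 8.5}]}}

```text
time: 23.08
position: [0.4594, 0.0549, 0.0593]
tool_rot: [1.209, 1.21, -1.21]
contact_force: [-0.1, 0.4, -0.0]
grip_width: 0.998
```

Request:
{"method": "play_rows", "body": {"moves": [{"slide": [0,0,0],"rot": [0,0,0],"claw": 4},{"slide": [0,0,0],"rot": [0,0,0],"claw": 4},{"slide": [0,0,0],"rot": [0,0,0],"claw": 4},{"slide": [0,0,0],"rot": [0,0,0],"claw": 4},{"slide": [0,0,0],"rot": [0,0,0],"claw": 4},{"slide": [0,0,0],"rot": [0,0,0],"claw": 4}]}}

```text
time: 23.82
position: [0.4596, 0.0546, 0.0611]
tool_rot: [1.21, 1.207, -1.208]
contact_force: [0.2, -0.4, 7.1]
grip_width: 0.562
```

Request:
{"method": "play_rows", "body": {"moves": [{"slide": [-1.5,0,0],"rot": [0,0,0],"claw": 4},{"slide": [-3,0,0],"rot": [0,0,0],"claw": 4},{"slide": [-3.5,0,0],"rot": [0,0,0],"claw": 4},{"slide": [-3,0,0],"rot": [0,0,0],"claw": 4},{"slide": [-2,0,0],"rot": [0,0,0],"claw": 4},{"slide": [-1,0,0],"rot": [0,0,0],"claw": 4},{"slide": [0,0,0],"rot": [0,0,0],"claw": 4}]}}

```text
time: 24.7
position: [0.459, 0.0546, 0.2003]
tool_rot: [1.21, 1.208, -1.209]
contact_force: [-0.6, 0.3, -3.0]
grip_width: 0.558
```

Request:
{"method": "play_rows", "body": {"moves": [{"slide": [0,1.5,1.2],"rot": [0,0,0],"claw": 4},{"slide": [0,3,2.5],"rot": [0,0,0],"claw": 4},{"slide": [0,3.2,2.8],"rot": [0,0,0],"claw": 4},{"slide": [0,2.6,2.2],"rot": [0,0,0],"claw": 4},{"slide": [0,1.6,1.3],"rot": [0,0,0],"claw": 4},{"slide": [0,0.9,0.7],"rot": [0,0,0],"claw": 4},{"slide": [0,0,0],"rot": [0,0,0],"claw": 4}]}}

```text
time: 25.58
position: [0.5871, -0.0529, 0.1992]
tool_rot: [1.209, 1.21, -1.211]
contact_force: [0.4, 0.3, -2.3]
grip_width: 0.558
```

Request:
{"method": "play_rows", "body": {"moves": [{"slide": [2.5,0,0],"rot": [0,0,0],"claw": 4},{"slide": [3.5,0,0],"rot": [0,0,0],"claw": 4},{"slide": [3,0,0],"rot": [0,0,0],"claw": 4},{"slide": [2,0,0],"rot": [0,0,0],"claw": 4},{"slide": [0.8,0,0],"rot": [0,0,0],"claw": 4},{"slide": [0.3,0,0],"rot": [0,0,0],"claw": 4},{"slide": [0.1,0,0],"rot": [0,0,0],"claw": 4},{"slide": [0,0,0],"rot": [0,0,0],"claw": 4}]}}

```text
time: 26.58
position: [0.5872, -0.0525, 0.0787]
tool_rot: [1.21, 1.208, -1.209]
contact_force: [-0.8, -0.1, -3.0]
grip_width: 0.559
```

Request:
{"method": "play_rows", "body": {"moves": [{"slide": [0.1,0,0],"rot": [0,0,0],"claw": 4},{"slide": [0.1,0,0],"rot": [0,0,0],"claw": 4},{"slide": [0,0,0],"rot": [0,0,0],"claw": 4}]}}

```text
time: 26.95
position: [0.5871, -0.0525, 0.0763]
tool_rot: [1.209, 1.209, -1.209]
contact_force: [-0.4, 0.7, -0.2]
grip_width: 0.559
```

Request:
{"method": "play_rows", "body": {"moves": [{"slide": [0.07,0,0],"rot": [0,0,0],"claw": 4},{"slide": [0,0,0],"rot": [0,0,0],"claw": 5.6},{"slide": [0,0,0],"rot": [0,0,0],"claw": 7},{"slide": [0,0,0],"rot": [0,0,0],"claw": 7},{"slide": [-1,0,0],"rot": [0,0,0],"claw": 7},{"slide": [-4,0,0],"rot": [0,0,0],"claw": 8.5},{"slide": [-4,0,0],"rot": [0,0,0],"claw": 8.5},{"slide": [-4,0,0],"rot": [0,0,0],"claw": 8.5}]}}

```text
time: 27.95
position: [0.5868, -0.0524, 0.2074]
tool_rot: [1.21, 1.209, -1.209]
contact_force: [-0.1, 0.4, 0.2]
grip_width: 0.995
```

Request:
{"method": "play_rows", "body": {"moves": [{"slide": [-3,0,0],"rot": [0,0,0],"claw": 8.5},{"slide": [0,-3,1],"rot": [0,0,0],"claw": 8.5},{"slide": [0,-4,3],"rot": [0,0,0],"claw": 8.5},{"slide": [0,-3,5],"rot": [0,0,0],"claw": 8.5},{"slide": [0,-3,5],"rot": [0,0,0],"claw": 8.5},{"slide": [0,-2,5],"rot": [0,0,0],"claw": 8.5},{"slide": [0,-2,5],"rot": [0,0,0],"claw": 8.5},{"slide": [0,0,4],"rot": [0,0,0],"claw": 8.5}]}}

```text
time: 28.95
position: [0.4155, -0.3342, 0.2364]
tool_rot: [1.21, 1.207, -1.21]
contact_force: [1.4, 0.9, -0.6]
grip_width: 0.996
```

Run:
```python
from h import *
np.set_printoptions(precision=4,suppress=True)
im,d=camera('top'); C=cloud('top',d)
s,ds=camera('scene')
cv2.imwrite('pics/end.png',np.vstack([cv2.resize(im[90:190,150:350],(700,350))[:290],cv2.resize(s[140:250,190:390],(700,300))]))
for o in lids(im,d,C): 
    x,y=o[2]; zt=o[4]
    q=C[(abs(C[...,0]-x)<.04)&(abs(C[...,1]-y)<.04)&(abs(C[...,2]-zt)<.008)]
    print(*o,(q[:,:2].min(0)+q[:,:2].max(0))/2)
```

```text
[290.8 115.2] 217 [ 0.5872 -0.136 ] [0.0451 0.0416] 0.1402490976450801 [ 0.5869 -0.136   0.1386] [ 0.5868 -0.1334]
[259.6 117.1] 207 [ 0.5864 -0.0515] [0.0437 0.042 ] 0.12043874476249239 [ 0.585  -0.0525  0.1185] [ 0.5878 -0.0515]
[230.7 118.1] 206 [0.5864 0.0289] [0.0411 0.0455] 0.10084744238046847 [0.5867 0.0295 0.0991] [0.5873 0.0304]
[200.8 120.5] 207 [0.583  0.1164] [0.044  0.0461] 0.0806668064690872 [0.5828 0.1165 0.0786] [0.5842 0.1166]
[ 8.3 60.3] 166 [0.5535 0.3957] [0.0145 0.0078] 0.6200924906487268 [0.5524 0.3954 0.6202] [0.5625 0.3972]
```

View pics/end.png

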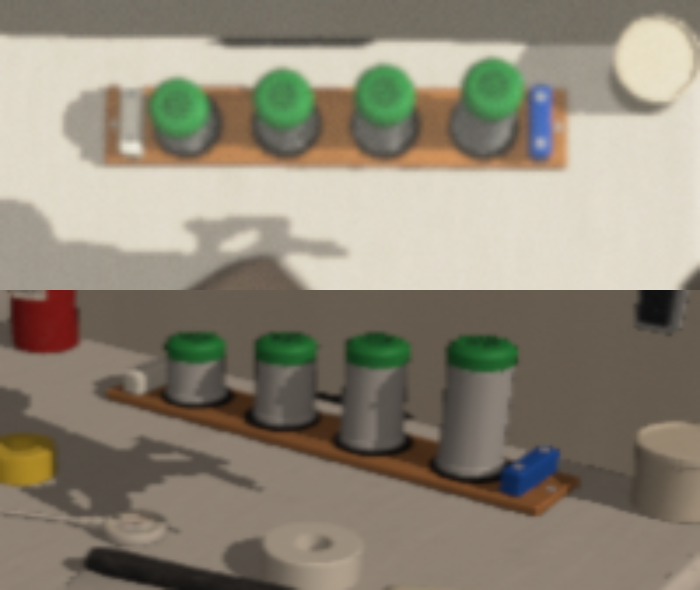

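The crops show all four shakers upright, each with its base inside its black pad. The tallest, at about (480,400) in the lower crop, is beside the blue block, and heights fall to the shortest at about (195,370) beside the white block. The lids measure within about 4 mm of the pad centres. The gripper is empty and clear, so I'm handing in.

Request:
{"method": "play_rows", "body": {"moves": [{"slide": [0,0,0],"rot": [0,0,0],"claw": 8.5},{"slide": [0,0,0],"rot": [0,0,0],"claw": 8.5}]}}

```text
time: 29.3
position: [0.417, -0.3315, 0.2357]
tool_rot: [1.209, 1.209, -1.209]
contact_force: [-0.1, -0.2, -0.9]
grip_width: 0.998
```

```bash
python3 -c "
from h import *
print(order.close_job())"
```

```text
the job is handed in; nothing more can be done
None
```

All four shakers are on the rail in height order: 125, 105, 85 and 65 mm, from the blue block to the white block. I handed the job in at about 29 s; it gave no verdict.

- **Placement:** the last pictures showed all four upright, with each lid centre within about 4 mm of its pad centre (the limit is 13 mm). Lid-top heights were 140, 120, 101 and 81 mm, which match the shakers standing on their pads.
- **Gripper:** it was open, empty and well away from everything at hand-in. The highest contact force I read was about 9 N, but I only saw readings between moves.
- **Checks:** none failed. The two ways I measured the lid centres differed by up to about 3 mm. I did not use the trained networks; I found the lids and pads by colour and brightness with the depth image instead.

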